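# Stack a flow-through test cell on its dowel fixture

## Robot

A 6-joint arm with a two-finger parallel gripper is mounted at the origin on the work surface; the furniture and walls round the work are solid. World frame = base frame: x ahead of the robot, y to its left, z up, the work surface at z = 0. Lengths are in mm, angles in degrees, forces in N, time in s.
With the tool pointing down it reaches from about 350 to 775 mm from the base axis. Payload 7.3 kg.
Tool frame: the origin (TCP) lies where the fingers leave the gripper's body, on its centre line; the fingertips stand 66 mm ahead of it and the grasp point (between the pads) lies 47 mm ahead of it; z points along the fingers, y is the line along which they close (so a half turn about z gives the same grasp; the last joint's range is limited). The gripper opens to 92 mm and grips with 3 to 60 N. Pads are 19 mm wide; open, the fingers measure 130 mm over their backs; the gripper's body (75 mm by 190 mm) begins 47 mm behind the grasp point.
Start: joints at [-81.532, 19.595, 87.324, -0, 73.075, -8.365], TCP at [152.057, -502.511, 292.241] pointing down, gripper open.
Joint ranges: [-145.02, 145.02], [-44.19, 115.74], [2.07, 154.8], [-57.11, 237.11], [16.16, 152.29], [-177.93, 177.93]. Speed limits (degrees/s): [147.25, 147.25, 180, 180, 180, 180].

## Interface

Orientations are given as [roll, pitch, yaw] about the fixed x, y, z axes, in that order (R = Rz(yaw) Ry(pitch) Rx(roll)).
In Python, from bench import r gives the robot as it stands. Calls block until the motion is done:
- r.move_to(position, orientation): joint-space move of the TCP to a pose.
- r.servo_line(position, frame=None, rate=150, f_stop=None): straight line of the TCP; frame=None keeps the orientation; rate is the mean speed in mm/s. With f_stop (N) it stops when the force on the tool has changed by that much, and returns True; else False.
- r.set_joints(angles): joint-space move.
- r.move_gripper(opening, grip_force=None): opening from 0.0 (shut) to 1.0 (fully open); grip_force is the grip in N (None keeps the last); returns when the fingers have stopped.
- r.sleep(seconds).
- r.inverse_kinematics(position, orientation): joint angles nearest the present ones, or None.
- r.observe(): the state.
- r.snapshot(name): name is "scene" or "top" or "wrist"; returns a dict with "color" (480x640x3 uint8, red, green, blue), "vertical_fov" (degrees; the focal length in pixels is half the picture's height over the tangent of half this angle, whatever the lens; pixels are square), "cx", "cy" (the principal point, pixels), "rvec" (rotation vector, rad) and "tvec" (3), from world to camera coordinates, as OpenCV has them; the wrist camera has in their place "hand_eye" (4x4, takes a point from camera to tool coordinates, whose origin is the TCP and whose axes are the flange's). Camera axes: x right, y down, z forward; pixel columns grow to the right and rows downward; lengths in mm; the calibration is good to about 2 mm. A picture is of the moment at which its call begins: read the wrist's pose just before it. There is no depth.
A pose or a line that the arm cannot do raises r.IKError and nothing moves.
- r.sign_off(): hands the job in; it is judged then, once.
The state is a dict: "time_s": time; "joint_positions": joint angles; "qvel": joint speeds; "tau": joint torques, N m; "ee_pos": TCP position; "ee_rot": TCP orientation; "wrist_force": force on the tool from outside, world axes, zero at the start; "ft_torque": the same for the moment, N m; "width": opening from 0.0 (shut) to 1.0 (fully open); "gripper_force": force on a finger pad.
Only numpy, scipy, OpenCV 4.12 (cv2) and the standard library are available. Lean on these libraries where they do the work, as an engineer would, in place of code of your own. Each camera call takes 0.05 s, during which the arm holds its last target. There are 200 camera calls.

## Task

From the parts on the grey-green work board, stack the test cell on the two dowels of the stacking fixture, from the bottom up and in this order: the graphite flow plate, the white cell frame, the longer of the two carbon blocks down into the frame's window, and last the aluminium end plate with the brass port. Each part must sit flat and fully down on the one below; set the parts down, do not drop them, because graphite and carbon chip. Leave the shorter carbon block, the beaker, the dropper bottle and the dish where they stand.

Things in the scene. Friction and masses are not known exactly. Their poses are not given: they have to be found in the camera images.
- stacking_fixture: Fixed on the grey-green work board (6 mm high; all things lie on it). Foot 150 x 86 x 12 mm (x, y, z); pedestal 104 x 50 mm with flat copper top at z = 34 mm, copper tab 25 mm out at its -x end. Two 8 mm dowels at x = +41 and -41 mm, y = 0 rise to z = 82 mm, the last 14 mm tapered to a 2 mm tip. The cell goes centred between them, long side along x. Origin: centre of the foot's underside.
- flow_plate: Dark grey graphite plate 104 x 50 x 10 mm (x, y, z), fine channels on its upper face, two 11 mm through holes at x = +41 and -41 mm, y = 0; 0.12 kg. Lies channels up and is stacked so, either way round. Goes first, on the pedestal. Grasp across the 50 mm width. Origin: centre of the underside, z up.
- cell_frame: White frame 104 x 50 x 16 mm (x, y, z), through window 58 x 28 mm (x, y) in the middle, thin black gasket line round it, two 11 mm through holes at x = +41 and -41 mm, y = 0; 0.12 kg. Lies gasket up and is stacked so, either way round. Goes second, on the flow plate. Grasp across the 50 mm width. Origin: centre of the underside, z up.
- electrode_block: Longer, nearly black carbon block 22 x 52 x 16 mm (x, y, z), long along its own y; 0.03 kg. Goes third, into the window (3 mm play all round), onto the flow plate, long side along the fixture's x, top flush with the frame. No room for fingers in the window: hold its upper part, release it when its lower half is in. Origin: centre of the underside, z up.
- end_plate: Aluminium plate 104 x 50 x 12 mm (x, y, z), brass port 18 mm tall and 14 mm wide in the middle of its upper face, two 11 mm through holes at x = +41 and -41 mm, y = 0; 0.2 kg. Lies port up and is stacked so, either way round. Goes last, on the frame. Grasp across the 50 mm width. Origin: centre of the underside, z up.
- short_block: The shorter, thinner grey-brown carbon block, 20 x 45 x 12 mm (x, y, z), loose: too thin for this frame, stays where it lies. Origin: centre of the underside.
- small_beaker: Glass beaker, 55 mm wide, 70 mm tall, loose, stays where it stands. Origin: centre of the underside.
- blue_dropper: White dropper bottle with a pointed blue cap, 23 mm wide, 73 mm tall, loose, stays where it stands. Origin: centre of the underside.
- ring_dish: Clear open dish with small O-rings in it, 58 mm wide, 12 mm tall, loose, stays where it stands. Origin: centre of the underside.
There are look-alikes about, which are no part of the job. Of the things like the cell_frame, leave any that is turquoise; of the rest the larger one is meant.

How it is judged (in metres and radians):
On the way, in this order (a step that is already met when the one before it is completed fails the run):
1. the graphite flow plate is seated on the pedestal, over both dowels (z of flow_plate in the frame of stacking_fixture between 0.031 and 0.0365 m and horizontal distance between flow_plate and stacking_fixture below 0.004 m and angle between the x axis of flow_plate and the x axis of stacking_fixture, either way round below 0.15 rad and angle between flow_plate's own z axis and vertical below 0.05 rad), for 0.2 s.
2. the white frame is seated on the flow plate, over both dowels (all of step 1 and z of cell_frame in the frame of stacking_fixture between 0.041 and 0.0465 m and horizontal distance between cell_frame and stacking_fixture below 0.004 m and angle between the x axis of cell_frame and the x axis of stacking_fixture, either way round below 0.15 rad and angle between cell_frame's own z axis and vertical below 0.05 rad), for 0.2 s.
3. the longer carbon block is down in the frame's window, on the flow plate (all of step 2 and z of electrode_block in the frame of stacking_fixture between 0.041 and 0.0465 m and horizontal distance between electrode_block and stacking_fixture below 0.008 m and angle between the y axis of electrode_block and the x axis of stacking_fixture, either way round below 0.15 rad and angle between electrode_block's own z axis and vertical below 0.05 rad), for 0.2 s.
4. the end plate is seated on the frame, over both dowels (all of step 3 and z of end_plate in the frame of stacking_fixture between 0.057 and 0.0625 m and horizontal distance between end_plate and stacking_fixture below 0.004 m and angle between the x axis of end_plate and the x axis of stacking_fixture, either way round below 0.15 rad and angle between end_plate's own z axis and vertical below 0.05 rad), for 0.2 s.
At the end, for the whole second after the job is handed in: Flow plate, frame, longer block in its window, end plate stacked in order: plates within 4 mm of the fixture's centre, block within 8 mm, heights -3 to +2.5 mm of seated, long sides within 0.15 rad of the fixture's x, level within 0.05 rad; all released, at rest (all of step 4 and linear speed of each of flow_plate, cell_frame, electrode_block, end_plate below 0.02 m/s and contact force between the fingers and flow_plate below 0.05 N and contact force between the fingers and cell_frame below 0.05 N and contact force between the fingers and electrode_block below 0.05 N and contact force between the fingers and end_plate below 0.05 N); the robot touches nothing.
It fails at once if the shorter carbon block is disturbed (moved more than 30 mm or tipped over) (distance of short_block from where it was at the start of the episode above 0.03 m or angle between short_block's own z axis and vertical above 0.6 rad).
It fails at once if the beaker is disturbed (moved more than 30 mm or tipped over) (distance of small_beaker from where it was at the start of the episode above 0.03 m or angle between small_beaker's own z axis and vertical above 0.6 rad).
It fails at once if the dropper bottle is disturbed (moved more than 30 mm or tipped over) (distance of blue_dropper from where it was at the start of the episode above 0.03 m or angle between blue_dropper's own z axis and vertical above 0.6 rad).
It fails at once if the dish is disturbed (moved more than 30 mm or tipped over) (distance of ring_dish from where it was at the start of the episode above 0.03 m or angle between ring_dish's own z axis and vertical above 0.6 rad).
It fails at once if a part of the cell is dropped (falls free at more than 0.7 m/s, about 25 mm) ((linear speed of flow_plate above 0.7 m/s and contact force between the fingers and flow_plate below 0.01 N) or (linear speed of cell_frame above 0.7 m/s and contact force between the fingers and cell_frame below 0.01 N) or (linear speed of electrode_block above 0.7 m/s and contact force between the fingers and electrode_block below 0.01 N) or (linear speed of end_plate above 0.7 m/s and contact force between the fingers and end_plate below 0.01 N)).
It also fails if it takes over 96 s, if anything falls off the work surface, if the arm or the gripper's body presses on something with over 40 N, if the wrist force passes 120 N, or if a joint passes its speed limit or range.

## Working session

There is one attempt and no reset: what is moved stays moved. The work goes in short steps, each a Python script; the robot and the scene stay as the last script left them, time stands still between calls to the robot, and variables do not carry over. Pictures are saved under pics/ and viewed, at most 14 in all, crops included, and the job is handed in when it is done.

```bash
mkdir -p pics; python3 - <<'E'
from bench import r
import cv2,pickle
for n in ("scene","top"):
    s=r.snapshot(n); cv2.imwrite(f"pics/{n}0.png",s["color"][:,:,::-1]); pickle.dump(s,open(f"pics/{n}0.pkl","wb"))
    print(n,{k:v for k,v in s.items() if k!="color"})
print(r.observe()); print(r.snapshot("wrist")["hand_eye"])
E
```

```text
scene {'vertical_fov': 45.10721619826142, 'cx': 307.9997573189697, 'cy': 232.94927303243523, 'rvec': array([ 0.86550281, -2.43069831,  1.19326545]), 'tvec': array([ 372.61149646,  221.59875479, 1102.22841397])}
top {'vertical_fov': 55.09033515421637, 'cx': 313.6320146512787, 'cy': 241.93010723593682, 'rvec': array([ 2.1688829 , -2.16805056,  0.1195339 ]), 'tvec': array([  9.78709137, 483.80099986, 965.50010472])}
{'time_s': 0.1, 'joint_positions': array([-8.15303028e+01,  1.96328061e+01,  8.73705824e+01, -1.56676223e-03,
        7.30754675e+01, -8.36648094e+00]), 'qvel': array([-0.01301902, -0.0508121 , -0.12430604,  0.03213554,  0.05060743,
       -0.04608169]), 'tau': array([ 1.91415580e-03, -4.32004309e+01, -2.44694370e+01,  7.19506200e-02,
        5.25958103e-02, -4.42281407e-05]), 'ee_pos': array([ 152.02242397, -502.22628836,  291.61828314]), 'ee_rot': array([-1.79921765e+02, -9.99154973e-03,  1.68366284e+01]), 'wrist_force': array([-0.11805295, -0.15990362, -0.36695378]), 'ft_torque': array([-0.07018506,  0.00358912,  0.05233232]), 'gripper_force': 0.0, 'width': 0.9944734512158446}
[[-1.15558093e-03 -9.69833780e-01 -2.43764444e-01  6.51476563e+01]
 [ 9.99998138e-01 -1.49739685e-03  1.21694228e-03  4.20580454e-01]
 [-1.54524384e-03 -2.43762584e-01  9.69833705e-01 -9.13388588e+01]
 [ 0.00000000e+00  0.00000000e+00  0.00000000e+00  1.00000000e+00]]
```

View pics/top0.png

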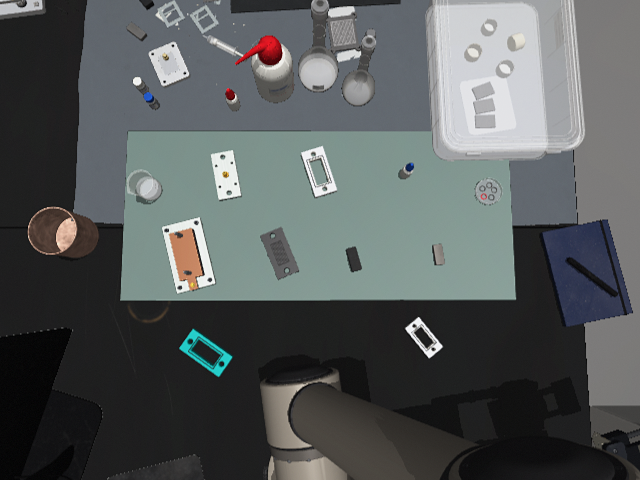

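View pics/scene0.png

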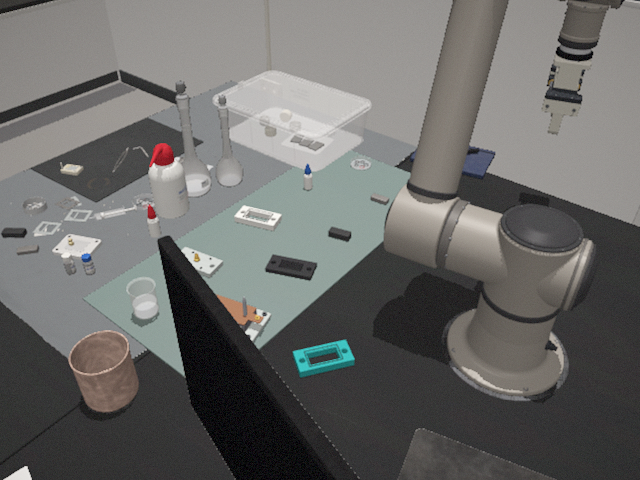

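The top image (640x480) shows these candidates:
- **Fixture:** (188,255).
- **Flow plate:** graphite at (279,254).
- **Frame:** white at (319,172) on the board. The turquoise one at (206,352) and the smaller white one at (424,337) are look-alikes.
- **End plate:** (226,175), with the brass port. The white plate at (169,63) is off the board.
- **Longer block:** the black one at (353,259). The grey-brown one at (438,254) is the shorter.

Next I'll look from straight above each one with the wrist camera.

```bash
cat > h.py <<'E'
from bench import r
import cv2,pickle,numpy as np
from scipy.spatial.transform import Rotation as R
def cam(s,obs=None):
    """K, world->camera R, camera centre"""
    f=240/np.tan(np.radians(s["vertical_fov"]/2)); K=np.array([[f,0,s["cx"]],[0,f,s["cy"]],[0,0,1]])
    if obs is None:
        Rw=cv2.Rodrigues(s["rvec"])[0]; return K,Rw,-Rw.T@s["tvec"]
    Rt=R.from_euler("xyz",obs["ee_rot"],degrees=True).as_matrix(); H=s["hand_eye"]
    return K,(Rt@H[:3,:3]).T,obs["ee_pos"]+Rt@H[:3,3]
def back(c,uv,z):
    K,Rw,C=c; uv=np.atleast_2d(np.asarray(uv,float))
    d=(Rw.T@np.linalg.inv(K)@np.c_[uv,np.ones(len(uv))].T).T
    return (C+d*((z-C[2])/d[:,2])[:,None])[:,:2]
def proj(c,P):
    K,Rw,C=c; q=K@Rw@(np.atleast_2d(P)-C).T; return (q[:2]/q[2]).T
def look(xy,yaw,z=290):
    """wrist picture with the camera straight above xy"""
    o=np.array([np.cos(np.radians(yaw)),np.sin(np.radians(yaw))])*65.1
    r.move_to([xy[0]-o[0],xy[1]-o[1],z],[180,0,yaw]); r.sleep(.3)
    ob=r.observe(); s=r.snapshot("wrist"); return s,ob,cam(s,ob)
E
python3 - <<'E'
from h import *
s=pickle.load(open("pics/top0.pkl","rb")); c=cam(s)
for n,uv,z in (("fix",(188,255),40),("flow",(279,254),16),("frame",(319,172),22),("blk",(353,259),22),("end",(226,175),18),("beaker",(146,186),40),("drop",(407,172),60),("short",(438,254),18)):
    print(n,back(c,uv,z)[0].round(0))
# long axis directions
for n,a,b,z in (("fix",(184,237),(192,273),40),("flow",(268,232),(290,277),16),("frame",(313,152),(326,192),22),("blk",(349,248),(358,270),22),("end",(223,154),(230,197),18)):
    p=back(c,[a,b],z); d=p[0]-p[1]; print(n,np.degrees(np.arctan2(d[1],d[0])).round(1))
C={"fix":None}
E
```

```text
fix [454. 276.]
flow [458.  85.]
frame [639.  -2.]
blk [447. -75.]
end [633. 203.]
beaker [603. 370.]
drop [ 629. -187.]
short [ 458. -260.]
fix 14.1
flow 26.4
frame 17.6
blk 21.8
end 10.2
```

```bash
python3 - <<'E'
from h import *
G={"blk":((447,-75),22),"flow":((458,85),26),"frame":((639,-2),18),"end":((633,203),10),"fix":((454,276),14)}
out={};ims=[]
for n,(xy,yaw) in G.items():
    try: s,ob,c=look(xy,yaw)
    except r.IKError as e: print(n,e); continue
    out[n]=(s,ob); im=s["color"][:,:,::-1].copy(); ims.append(cv2.putText(im,n,(5,30),0,1,(0,0,255),2))
    print(n,ob["time_s"],ob["ee_pos"].round(1),ob["ee_rot"].round(2),proj(c,[*xy,20]).round(0))
pickle.dump(out,open("pics/w.pkl","wb"))
while len(ims)<6: ims.append(np.zeros_like(ims[0]))
m=np.vstack([np.hstack(ims[:2]),np.hstack(ims[2:4]),np.hstack(ims[4:6])])
cv2.imwrite("pics/w.png",cv2.resize(m,(800,900))[:600]); cv2.imwrite("pics/wfix.png",ims[4])
E
```

```text
blk 2.1583 [386.6 -99.8 289.9] [-1.800e+02  1.000e-02  2.195e+01] [[314. 129.]]
flow 3.1833 [399.6  55.6 290. ] [179.99   0.    25.89] [[313. 129.]]
frame 4.3333 [576.6 -21.5 290.7] [ 1.7998e+02 -4.0000e-02  1.8050e+01] [[315. 130.]]
end 5.55 [569.2 190.5 290.1] [ 1.7999e+02 -1.0000e-02  9.9000e+00] [[313. 130.]]
fix 6.6833 [391.7 259.9 289.7] [1.7999e+02 2.0000e-02 1.3930e+01] [[314. 131.]]
```

View pics/w.png

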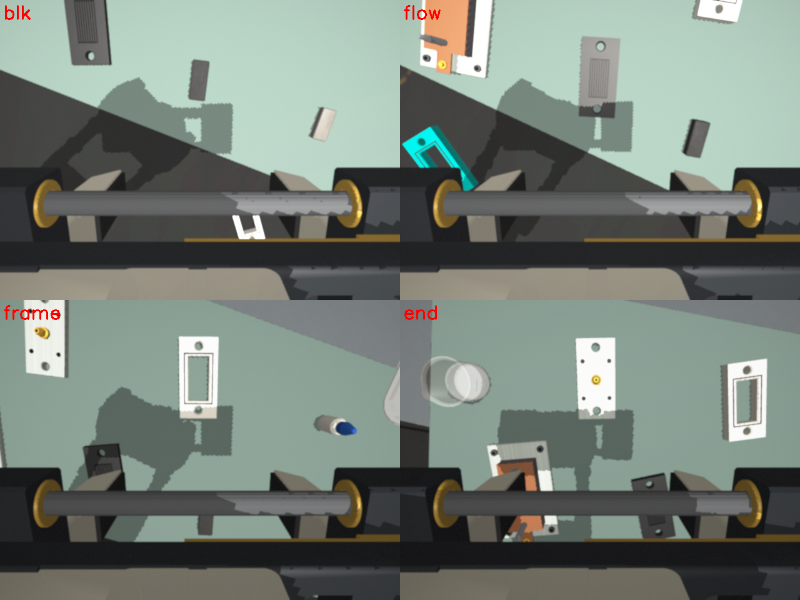

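View pics/wfix.png

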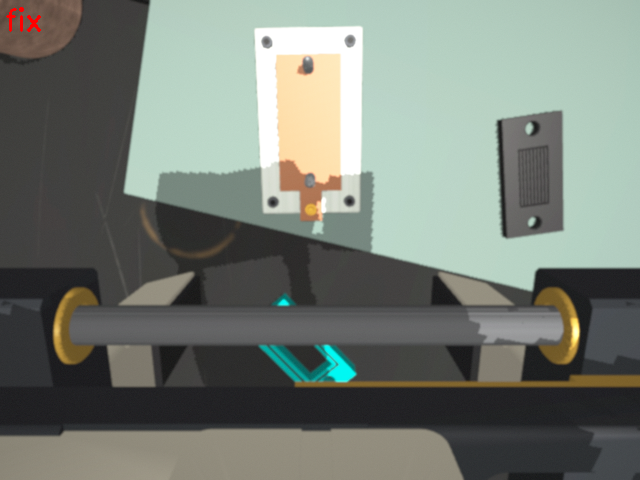

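The close views confirm the choices: a near-black long block, graphite with channels, a white frame with gasket, and a plate with a brass port. The fixture has its dowel tips near (307,63) and (310,180) and the tab at the lower end. Next I'll fit rectangles to the outlines.

```bash
cat > fit.py <<'E'
from h import *
def rect(c,P):
    """minAreaRect -> centre, sizes(long,short), long axis angle deg"""
    (x,y),(w,h),a=cv2.minAreaRect((P*10).astype(np.float32))
    if w<h: w,h,a=h,w,a+90
    return np.array([x,y])/10,(w/10,h/10),(a+90)%180-90
def part(s,ob,xy,ztop,lo=.9):
    c=cam(s,ob); im=cv2.GaussianBlur(s["color"],(3,3),0).astype(float)
    m=((im[...,0]/(im[...,1]+1))>lo).astype(np.uint8)
    n,l,st,ce=cv2.connectedComponentsWithStats(m)
    p=proj(c,[*xy,ztop])[0]; k=[i for i in range(1,n) if st[i,4]>300]; i=min(k,key=lambda i:np.hypot(*(ce[i]-p)))
    pts=cv2.findContours((l==i).astype(np.uint8),0,1)[0][0][:,0]
    return c,rect(c,back(c,pts,ztop))
def box(ctr,L,W,a,z):
    d=np.array([[1,1],[1,-1],[-1,-1],[-1,1]])*[L/2,W/2]; t=np.radians(a)
    return np.c_[d@np.array([[np.cos(t),np.sin(t)],[-np.sin(t),np.cos(t)]])+ctr,np.full(4,z)]
def fixture(s,ob):
    c=cam(s,ob); im=s["color"].astype(float)
    m=((im[...,0]/(im[...,2]+1))>1.35).astype(np.uint8); m[260:]=0; m[:,:200]=0
    m=cv2.morphologyEx(m,cv2.MORPH_CLOSE,np.ones((19,19))); m=cv2.morphologyEx(m,cv2.MORPH_OPEN,np.ones((35,35)))
    pts=max(cv2.findContours(m,0,1)[0],key=cv2.contourArea)[:,0]
    return c,rect(c,back(c,pts,40))
def draw(im,c,B,col=(0,0,255)):
    cv2.polylines(im,[np.round(proj(c,B)*8).astype(np.int32)],True,col,1,cv2.LINE_AA,3)
E
python3 - <<'E'
from fit import *
D=pickle.load(open("pics/w.pkl","rb"))
G={"blk":((447,-75),22,52,22),"flow":((458,85),16,104,50),"frame":((639,-2),22,104,50),"end":((633,203),18,104,50)}
ims=[];res={}
for n,(xy,z,L,W) in G.items():
    s,ob=D[n]; c,f=part(s,ob,xy,z); res[n]=f; print(n,f[0].round(1),np.round(f[1],1),round(f[2],2))
    im=s["color"][:,:,::-1].copy(); draw(im,c,box(f[0],L,W,f[2],z)); u=proj(c,[*f[0],z])[0].astype(int); x=max(u[0]-80,0); y=max(u[1]-100,0)
    ims.append(cv2.resize(im[y:y+200,x:x+160],(240,300)))
s,ob=D["fix"]; c,f=fixture(s,ob); res["fix"]=f; print("fix",f[0].round(1),np.round(f[1],1),round(f[2],2))
im=s["color"][:,:,::-1].copy(); draw(im,c,box(f[0],104,50,f[2],40)); draw(im,c,box(f[0],150,86,f[2],18),(255,0,0))
t=np.radians(f[2]); 
for sg in(1,-1):
    p=f[0]+sg*41*np.array([np.cos(t),np.sin(t)]); draw(im,c,box(p,2,2,f[2],88),(0,255,0)); draw(im,c,box(p,8,8,f[2],40),(0,255,0))
ims.append(cv2.resize(im[10:240,210:410],(521,600)))
left=np.vstack([np.hstack(ims[:2]),np.hstack(ims[2:4])])
cv2.imwrite("pics/fit.png",cv2.resize(np.hstack([left,ims[4]]),(800,480)))
pickle.dump(res,open("pics/res.pkl","wb"))
E
```

```text
blk [448.8 -77.6] [50.9 21.6] 15.03
flow [462.5  83.2] [104.3  51. ] 22.57
frame [642.2  -2.4] [105.9  52.7] 17.87
end [635.2 203. ] [105.9  52.4] 10.8
fix [457.3 281.1] [102.1  47.8] 14.63
```

View pics/fit.png

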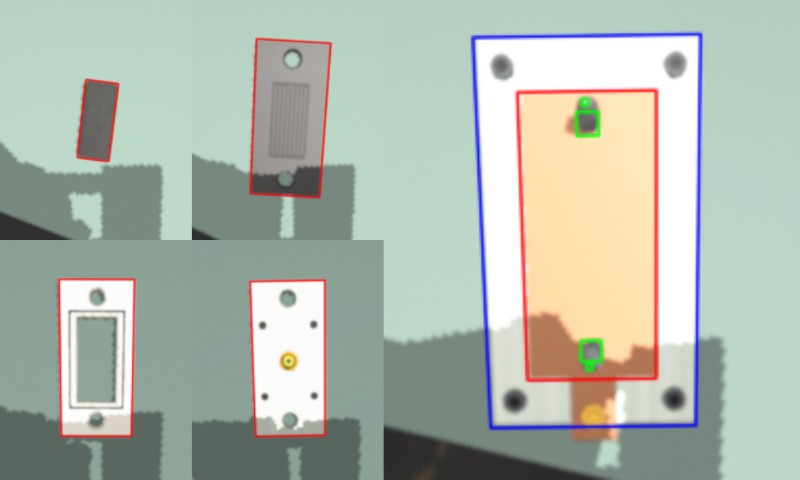

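The outlines fit closely: the red rectangles coincide with the part edges, and the foot, pedestal and dowels all agree. A fixture look from the opposite yaw will expose any hand-eye bias.

```bash
python3 - <<'E'
from fit import *
res=pickle.load(open("pics/res.pkl","rb")); f=res["fix"]
for y in (-165.4,-75.4,104.6):
    t=np.radians(y); p=f[0]-65.1*np.array([np.cos(t),np.sin(t)])
    q=r.inverse_kinematics([*p,290],[180,0,y]); print(y,None if q is None else np.round(q,0))
    if q is not None:
        s,ob,c=look(f[0],y); pickle.dump((s,ob),open("pics/fix2.pkl","wb"))
        im=s["color"][:,:,::-1].copy(); draw(im,c,box(f[0],104,50,f[2],40)); draw(im,c,box(f[0],150,86,f[2],18),(255,0,0))
        cv2.imwrite("pics/fix2.png",im); print(fixture(s,ob)[1],ob["time_s"]); break
E
```

```text
-165.4 [ 22.  28.  75.   0.  77. -82.]
(array([457.57324219, 280.82219238]), (102.41177978515626, 49.31331787109375), 14.451370239257812) 9.7167
```

View pics/fix2.png

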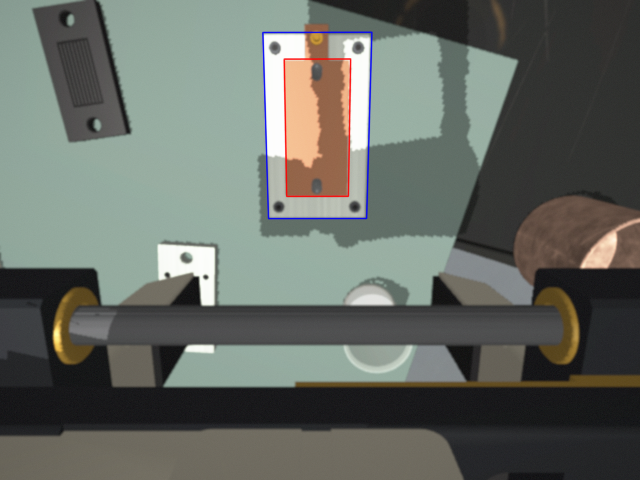

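The second view agrees within 0.3 mm, so the bias is negligible. I'll now pick and place the flow plate.

```bash
cat > act.py <<'E'
from fit import *
FX=np.array([457.4,281.0]); FY=14.55; TIP=66
res=pickle.load(open("pics/res.pkl","rb"))
def at(p,z,yaw): return [p[0],p[1],z],[180,0,yaw]
def pick(n,h,grip=25,opening=.85):
    """h: fingertip height above the part's underside; returns TCP height over underside as measured"""
    p,_,yaw=res[n]; zg=6+h+TIP
    r.move_gripper(opening); r.move_to(*at(p,zg+70,yaw)); r.servo_line([*p,zg+6],rate=150)
    hit=r.servo_line([*p,zg],rate=30,f_stop=8); r.move_gripper(0,grip_force=grip); r.sleep(.2)
    o=r.observe(); off=o["ee_pos"][2]-6
    print(n,"hit",hit,"pos",o["ee_pos"].round(1),"width mm",round(o["width"]*92,1),"F",o["gripper_force"])
    r.servo_line([*p,zg+115],rate=150); o=r.observe(); print("lifted",round(o["width"]*92,1),o["gripper_force"]); return off
def over(off,gap=100):
    r.move_to(*at(FX,off+gap,FY)); r.sleep(.2)
def lower(off,under,f=8,slow=25):
    """lower the part's underside to world z=under"""
    a=r.servo_line([*FX,off+under+4],rate=40,f_stop=f)
    b=False if a else r.servo_line([*FX,off+under],rate=slow,f_stop=f)
    o=r.observe(); print("stop",a,b,"underside",(o["ee_pos"][2]-off).round(2),o["ee_pos"].round(1),o["wrist_force"].round(1),o["time_s"])
def let_go(opening=.75,up=190):
    r.move_gripper(opening); z=r.observe()["ee_pos"][2]
    r.servo_line([*FX,z+15],rate=60); r.servo_line([*FX,up],rate=200)
def view(name,down=40):
    s,ob,c=look(FX,FY); im=s["color"][:,:,::-1]; cv2.imwrite(name,cv2.resize(im[:260,160:460],(600,520))); return s,ob,c
E
python3 - <<'E'
from act import *
off=pick("flow",2.5); over(off); print(r.observe()["ee_pos"],r.observe()["ee_rot"])
lower(off,40)
E
```

```text
flow hit False pos [462.5  83.2  74.5] width mm 49.6 F 25.00018447637558
lifted 49.9 24.999826848506927
[457.94765774 279.66550149 168.70277971] [ 1.79990577e+02 -8.65683617e-03  1.44394212e+01]
stop False False underside 40.01 [457.5 281.  108.5] [ 0.9  0.7 -1.2] 17.975
```

Both dowels went in with no force. I'll release and check.

```bash
python3 - <<'E'
from act import *
let_go(); s,ob,c=view("pics/v1.png"); print(part(s,ob,FX,50)[1],ob["time_s"])
E
```

```text
(array([454.6171875 , 279.61259766]), (143.9969970703125, 79.68107299804687), 14.593740463256836) 20.2667
```

View pics/v1.png

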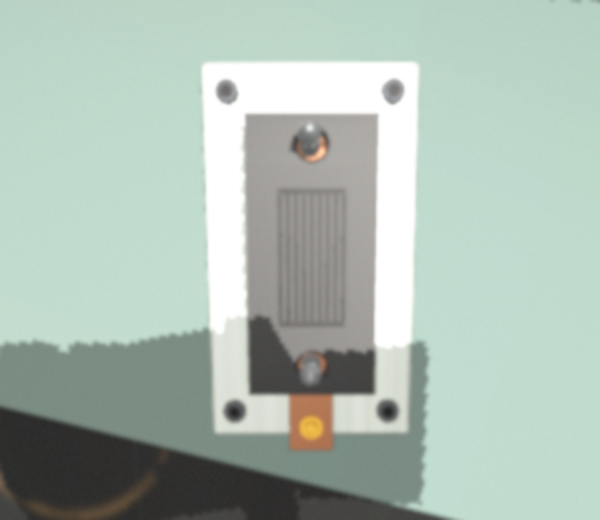

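The flow plate is seated over both dowels, at (311,140) and (311,367) in the crop. The frame is next.

```bash
python3 - <<'E'
from act import *
off=pick("frame",4); over(off); lower(off,50); 
o=r.observe()
if abs(o["ee_pos"][2]-off-50)<1.5:
    let_go(); off=pick("blk",9,grip=10,opening=.5); over(off)
    s,ob,c=r.snapshot("top"),None,None; cv2.imwrite("pics/t2.png",cv2.resize(s["color"][:,:,::-1][150:310,110:360],(800,512)))
E
```

```text
frame hit False pos [642.2  -2.4  76. ] width mm 49.8 F 25.000111162662506
lifted 50.1 24.999810755252838
stop False False underside 49.99 [457.4 281.  120. ] [ 0.1  0.1 -0.5] 27.9
blk hit False pos [448.8 -77.6  81.1] width mm 21.8 F 10.000084787607193
lifted 21.7 9.999960064888
```

View pics/t2.png

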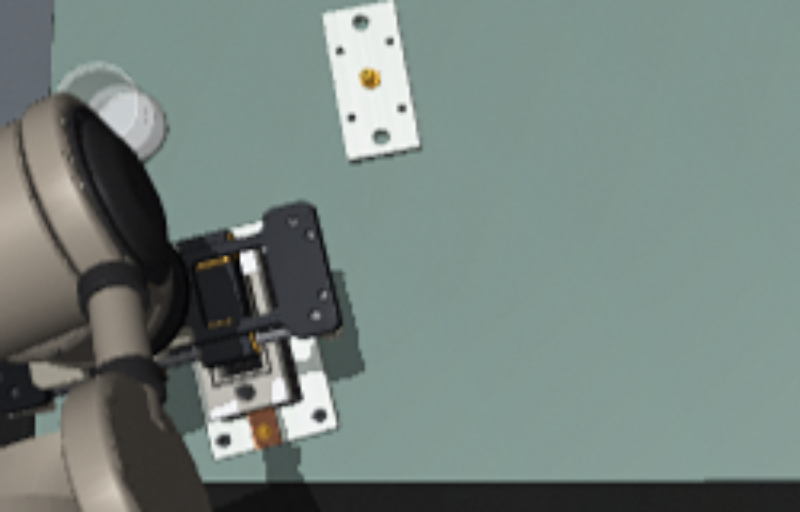

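The frame is down and the block is held above it. I'll lower the block halfway into the window and release it.

```bash
python3 - <<'E'
from act import *
o=r.observe(); off=81.1-6; print(o["ee_pos"],o["width"]*92)
lower(off,57.9,f=4)
if abs(r.observe()["ee_pos"][2]-off-57.9)<1.5:
    r.move_gripper(.4); r.sleep(.3); let_go(.4)
    s,ob,c=view("pics/v3.png"); print(ob["time_s"])
E
```

```text
[457.85346061 280.16150297 175.18729625] 21.933023736130572
stop False False underside 57.74 [457.3 280.9 132.8] [-0.2  0.4 -0.6] 36.8
39.425
```

View pics/v3.png

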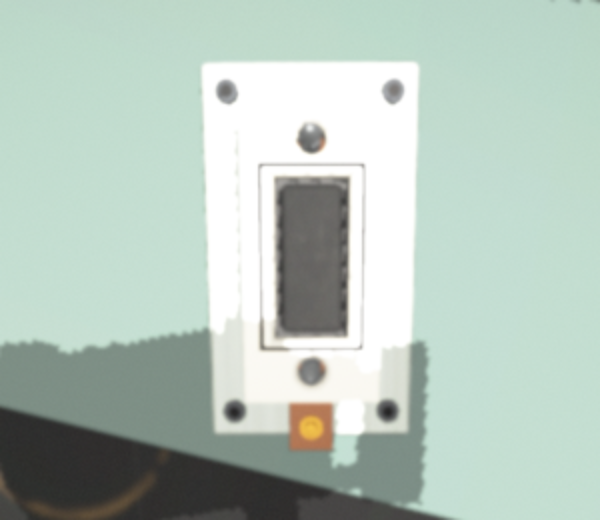

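The block lies flat in the window, with its centre at (312,257) in the crop and an even gap all round. The end plate goes on last.

```bash
python3 - <<'E'
from act import *
off=pick("end",3); over(off); lower(off,66)
if abs(r.observe()["ee_pos"][2]-off-66)<1.5:
    let_go(); s,ob,c=view("pics/v4.png"); print(ob["time_s"])
E
```

```text
end hit False pos [635.2 203.   75. ] width mm 49.9 F 25.000010132789612
lifted 49.9 24.999507665634155
stop False False underside 65.98 [457.4 281.  135. ] [ 0.1  0.9 -2.3] 46.2333
48.3917
```

View pics/v4.png

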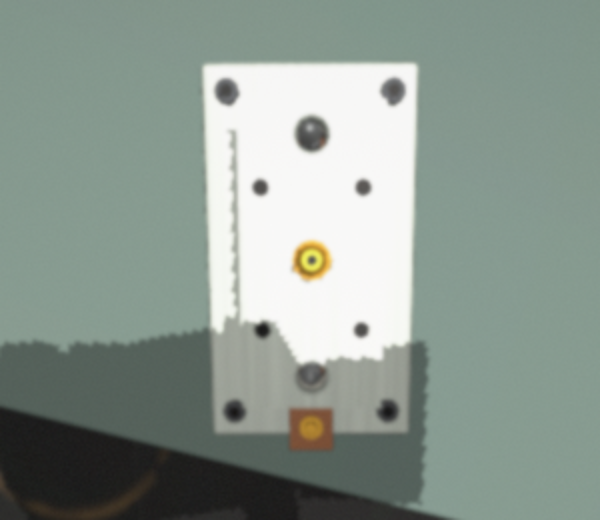

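The end plate sits over both dowels at (312,133) and (312,377), with the port centred at (312,261). The gripper is clear of everything, so I'm handing in.

```bash
python3 -c "
from bench import r
r.sleep(.5); print(r.sign_off())"
```

```text
the job is handed in; nothing more can be done
None
```

I stacked flow plate, frame, longer block and end plate on the fixture in that order and handed the job in at about 49 s of the 96 s; the last pictures show every part seated, though no verdict came back.

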